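# Clamp the thread spool in the winder: coarse ring, then fine knob

### The job

Clamp the white spool in the thread winder: turn the black outer ring clockwise until the spool is pushed home against the headstock and the pressure pointer rests in the yellow band, leaving the red inner knob as it is. Then turn the red inner knob clockwise to bring the pointer into the green band, never as far as the red mark, and let go. Work only by the knobs, without touching the spool or the noses that hold it, and leave everything else where it is.

Things in the scene. Friction and masses are not known exactly. Their poses are not given: they have to be found in the camera images.
- winder: green and grey thread winder fixed to the table; grey base 150 (x) x 370 (y) x 12 mm, origin at the centre of its underside. y runs along the spool from headstock (block 90 x 80 mm at y = -140 mm) to tailstock (block 90 x 90 mm at y = +105 mm), both 95 mm high. The headstock's blue nose was set in or out by up to 6 mm, unmeasured: where the spool comes home must be felt or read off the gauge
- knob_axis (a point): on the upright axis of the coaxial knobs on the tailstock, at mid height of the black outer ring, 28 mm over the block's top. Ring: 56 mm diameter, from 10 mm below to 10 mm above this point, 18 mm free under it around a 30 mm neck. Red inner knob: 26 mm diameter, from 12 to 38 mm above this point. Both round: any grasp direction will do
- gauge (a point): centre of the round pressure gauge's face (white, 61 mm across, 101 mm above the table), facing up beyond the spool on a bracket; it rides with the tailstock's spindle as the outer ring turns. Black pointer; yellow band 2 to 6 N, green band 11 to 17 N, red mark from 22 N (spool crushed). Axes as the winder's
- coarse_ring (a joint): angle of the black outer ring (coarse), rad, 0 to 3.6, grows clockwise seen from above; clockwise pushes the tailstock nose 16 mm per rad towards the spool. Needs about 0.4 N m, more under load; stays where left. First free, then pushing the spool along, it takes 1.4 to 3 rad in all to bring the spool home; after that it adds about 27 N per rad
- fine_knob (a joint): angle of the red inner knob (fine), rad, -0.3 to 3.2, starts between 0 and 0.1, grows clockwise seen from above; clockwise, through a shaft in the base, pushes the headstock's nose 4 mm per rad towards the tailstock, adding about 7 N per rad once the spool is nipped. Needs about 0.13 N m, more under load; stays where left
- pressure_pointer (a joint): angle of the gauge's black pointer, rad, 0.15 rad per newton on the spool (the nose is sprung, 2 N per mm). 0 points along the winder's -x, growing clockwise seen from above. Yellow 0.30 to 0.90, green 1.65 to 2.55, red mark from 3.30. Sliding the spool along shows under 2 N, below yellow
- spool: white thread spool with blue end flanges, 60 mm diameter, 100 mm long, 80 g, lying loose on four rubber rollers between the noses, axis along the winder's y at 62 mm above the table; origin at mid length on its underside (30 mm below its axis)
- tail_nose: blue rounded nose, 18 mm diameter with a 32 mm collar, on the tailstock's spindle, facing the spool; origin at its tip, on the spool's axis
- cone_blue: blue upright thread cone, base 68 mm across, 140 mm tall, beyond the winder; leave alone; origin at its underside
- cone_gold: yellow upright thread cone, base 68 mm across, 140 mm tall; leave alone; origin at its underside
- bobbin: small red bobbin with steel flanges, 23 mm across, 12.5 mm tall, lying on the front edge of the winder's base; leave alone
- scissors: black and red scissors lying in front of the winder, 220 mm long; leave alone; origin near the rivet, x towards the tips
- tape_case: yellow round tape-measure case, 52 mm across, 22 mm tall, beyond the headstock; leave alone
- spectacles: wire spectacles, 136 mm wide, 40 mm tall, temples open; leave alone
- button_jar: amber glass jar, 64 mm across, 85 mm tall; leave alone
- notions_tin: open black tin 200 x 130 x 35 mm with sewing notions; leave alone
Mind the look-alikes: they are no part of the job. Leave any pink or turquoise look-alike of the spool alone.

How it is judged (in metres and radians):
On the way, in this order (a step that is already met when the one before it is completed fails the run):
1. with the outer ring alone the spool is nipped: pointer in the yellow band, inner knob still near its start (value of joint pressure_pointer between 0.3 and 0.9 rad and value of joint fine_knob below 0.3 rad and contact force between spool and tail_nose above 1.5 N), for 0.3 s.
2. with the inner knob the pointer is brought into the green band (value of joint pressure_pointer between 1.65 and 2.55 rad and value of joint fine_knob above 0.5 rad), for 0.3 s.
At the end, for the whole second after the job is handed in: pointer at rest in the green band (1.65 to 2.55 rad, 11 to 17 N) with at least 9 N of nose on spool, the inner knob at more than 0.5 rad, the spool still and lying straight between the noses (within 4 degrees) (all of step 2 and contact force between spool and tail_nose above 9 N and linear speed of spool below 0.01 m/s and angle between spool's own y axis and vertical between 1.5 and 1.64 rad and angle between the y axis of spool and the y axis of winder, either way round below 0.07 rad); the robot touches nothing.
It fails at once if spool crushed: more than 22 N between nose and spool, or pointer at the red mark (contact force between spool and tail_nose above 22 N or value of joint pressure_pointer above 3.3 rad).
It fails at once if the robot touches the spool (contact force between spool and the fingers above 0.5 N or contact force between spool and the arm above 0.5 N).
It fails at once if the robot pushes on the tailstock nose (contact force between tail_nose and the fingers above 0.5 N or contact force between tail_nose and the arm above 0.5 N).
It fails at once if a bystander is moved more than 15 mm (distance of any of cone_blue, cone_gold, bobbin, scissors, tape_case, spectacles, button_jar, notions_tin from where it was at the start of the episode above 0.015 m).
It also fails if it takes over 67 s, if anything falls off the work surface, if the arm or the gripper's body presses on something with over 40 N, if the wrist force passes 120 N, or if a joint passes its speed limit or range.

### The arm

A 6-joint arm with a two-finger parallel gripper is mounted at the origin on the work surface. World frame = base frame: x ahead of the robot, y to its left, z up, the work surface at z = 0. Lengths are in mm, angles in rad, forces in N, time in s.
With the tool pointing down it reaches from about 425 to 950 mm from the base axis. Payload 14.7 kg.
Tool frame: the origin (TCP) lies on the centre line of the jaws, within the pads' length; the fingertips stand 17 mm ahead of it and the grasp point (between the pads) lies 2 mm behind it; z points along the fingers, y is the line along which they close (so a half turn about z gives the same grasp; the last joint's range is limited). The gripper opens to 85 mm and grips with 20 to 120 N. Pads are 22 mm wide; open, the fingers measure 114 mm over their backs; the gripper's body (76 mm by 85 mm) begins 54 mm behind the grasp point. The pads swing forward as they close: fully open they stand 13 mm farther back than shut.
Start: joints at [-1.352, 0.48, 1.596, -0, 1.065, -0.047], TCP at [170.759, -627.163, 248.297] pointing down, gripper open.
Joint ranges: [-2.75, 2.75], [-0.82, 2.05], [0.23, 2.67], [-1.56, 4.7], [0.09, 2.69], [-2.92, 2.92]. Speed limits (rad/s): [1.89, 1.89, 2.39, 3.01, 3.01, 3.01].

### API

Orientations are given as a unit quaternion [w, x, y, z].
In Python, from station import r, eyes gives the robot as it stands.
- The arm moves only by the tool send_rows, never from a script. Its arguments are lists of equal length, an entry for each row: "travel": the shift along the tool's x, y, z normalised to -1 to 1, where 1 is 200 mm, a list of three; "angular": the turn, a rotation vector about the tool's x, y, z normalised to -1 to 1, where 1 is 6 degrees, a list of three. In form: {"travel": [[x, y, z], ...], "angular": [[ax, ay, az], ...]}. A call has 1 to 10 rows; each row shifts and turns the commanded pose from where the row before left it, along the tool's axes as they then stand; what a row does not reach is not made up. A row lasts 1/8 s, in which the tool goes at most 62.5 mm and 10.7 degrees, less where a joint would pass 70% of its speed; a pose out of reach is approached as far as the arm can. A call with a number of a shift or a turn outside -1 to 1 is refused whole. A call with a gripper value outside its range is refused whole. "claw" is the finger opening in mm, from 0 to 85.4, set as the call begins (left out, the last holds). The fingers move at their own pace and stop on an object; "force" is the grip in N (left out, the last holds). Time passes only in rows, so rows that do not move let the fingers close. It gives the time, the measured TCP pose, the force, the opening and the grip force at its end, in the units of the state.
- r.get_obs(): the state, without advancing time (a new reading comes with each control period).
- eyes.read_camera(name): name is "side" or "top"; returns the picture (480x640x3 uint8, red, green, blue); there is no depth.
- eyes.camera_info(name): a dict with "mtx" (3x3 intrinsics, pixels), "world_to_cam" (4x4, takes a point from world to camera coordinates). Camera axes: x right, y down, z forward; pixel columns grow to the right and rows downward; lengths in mm; the calibration is good to about 2 mm. A picture is of the moment at which its call begins. camera_info takes no time and is no camera call.
- r.job_done(): hands the job in; it is judged then, once.
The state is a dict: "t": time; "qpos": joint angles; "joint_vel": joint speeds; "tau": joint torques, N m; "tcp_pos": TCP position; "tcp_rot": TCP orientation; "contact_force": force on the tool from outside, world axes, zero at the start; "wrist_torque": the same for the moment, N m; "opening": finger opening in mm; "finger_force": force on a finger pad.
Only numpy, scipy, OpenCV 4.12 (cv2) and the standard library are available. Lean on these libraries where they do the work, as an engineer would, in place of code of your own. Each camera call takes 0.05 s, during which the arm holds its last target. There are 200 camera calls.

## Working session

There is one attempt and no reset: what is moved stays moved. The work goes in short steps, Python scripts to look and compute and a tool call to move; the robot and the scene stay as the last step left them, time stands still between calls to the robot, and variables do not carry over. Pictures are saved under pics/ and viewed, at most 10 in all, crops included, and the job is handed in when it is done.

Besides the shell and the picture viewer there is one more tool, called after "Call:" by a JSON object that holds its "op" and its "data", one argument or row to a line. send_rows: Moves the arm, as the interface text tells. Scaled input: -1 to 1 covers 200 mm each way for a shift and 6 degrees each way for a turn. Its arguments: {"type":"object","properties":{"travel":{"type":"array"},"angular":{"type":"array"},"claw":{"type":"number"},"force":{"type":"number"}},"required":["travel","angular"]}

```bash
ls; mkdir -p pics; python3 - <<'E'
from station import r, eyes
import cv2,numpy as np
for n in("top","side"):
    cv2.imwrite(f"pics/{n}0.png",eyes.read_camera(n)[:,:,::-1]); i=eyes.camera_info(n); print(n,np.round(i["mtx"],1).tolist(),np.round(i["world_to_cam"],4).tolist())
print(r.get_obs())
E
```

```text
pics
top [[565.1, 0.0, 314.4], [0.0, 565.1, 236.1], [0.0, 0.0, 1.0]] [[0.0109, -0.9997, 0.0229, -59.802], [-0.9854, -0.0147, -0.1698, 611.4945], [0.1701, -0.0207, -0.9852, 1248.421], [0.0, 0.0, 0.0, 1.0]]
side [[464.0, 0.0, 320.4], [0.0, 464.0, 237.9], [0.0, 0.0, 1.0]] [[-0.9935, -0.114, -0.0075, 595.3226], [-0.0814, 0.7526, -0.6534, 137.9656], [0.0801, -0.6485, -0.757, 1191.0557], [0.0, 0.0, 0.0, 1.0]]
{'t': 0.1, 'qpos': array([-1.35161653e+00,  4.80788800e-01,  1.59677230e+00,  1.34996744e-06,
        1.06513662e+00, -4.66059631e-02]), 'joint_vel': array([ 9.87889822e-04, -2.55111550e-05, -2.55257155e-03, -7.68884643e-04,
       -1.35751736e-03, -1.50962764e-03]), 'tau': array([ 1.52569235e-03, -9.52249074e+01, -4.31040823e+01,  5.90943273e-05,
        5.19585228e-03, -1.36470393e-05]), 'tcp_pos': array([ 170.67627074, -626.83697853,  247.73817491]), 'tcp_rot': array([-5.50527153e-04,  9.91182621e-01,  1.32501723e-01, -4.70290013e-05]), 'contact_force': array([0.31031051, 0.30101371, 0.55655301]), 'wrist_torque': array([-0.00368847, -0.01999252, -0.014138  ]), 'finger_force': 0.0, 'opening': 85.32709237997975}
```

View pics/top0.png

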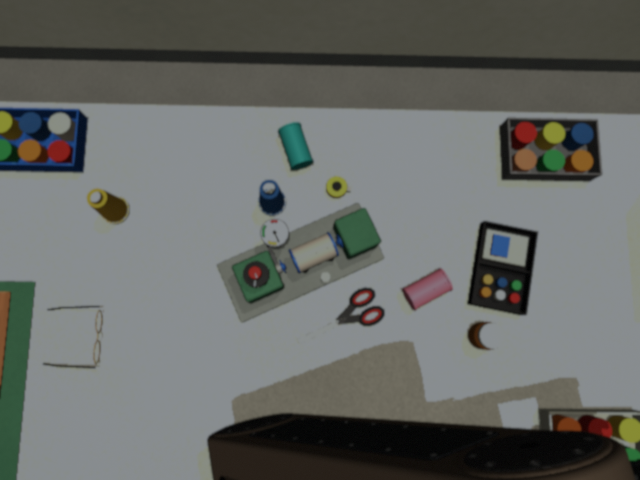

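View pics/side0.png

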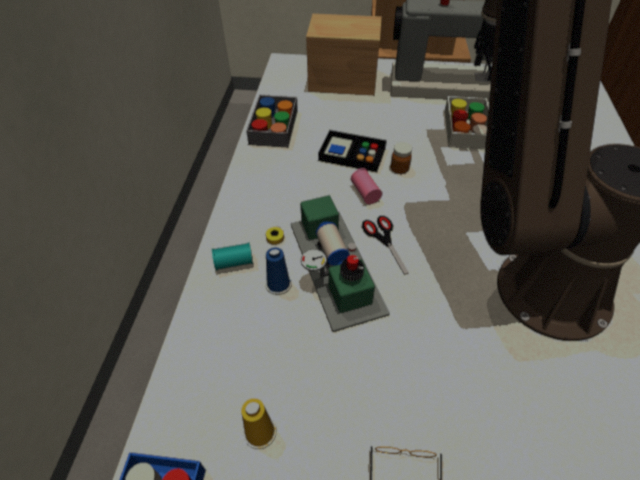

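The top view shows the red knob near (256,273) and the gauge near (275,233). In the side view the knob is near (352,262) and the gauge near (314,260).

```bash
cat > h.py <<'E'
import cv2,numpy as np
from station import r,eyes
def P(n):
    i=eyes.camera_info(n); return np.array(i["mtx"])@np.array(i["world_to_cam"])[:3]
def tri(a,b):
    X=cv2.triangulatePoints(P("top"),P("side"),np.float64(a).reshape(2,1),np.float64(b).reshape(2,1)); return (X[:3]/X[3]).ravel()
def ray(n,uv,z):
    p=P(n); H=np.c_[p[:,:2],p[:,2]*z+p[:,3]]; q=np.linalg.solve(H,[*uv,1]); return q[:2]/q[2]
def proj(n,X):
    q=P(n)@np.r_[X,1]; return q[:2]/q[2]
E
python3 - <<'E'
from h import *
t=cv2.imread("pics/top0.png");s=cv2.imread("pics/side0.png")
def red(im,x0,y0,x1,y1):
    h=cv2.cvtColor(im,cv2.COLOR_BGR2HSV); m=(((h[...,0]<8)|(h[...,0]>172))&(h[...,1]>130)&(h[...,2]>60)).astype(np.uint8)
    z=np.zeros_like(m); z[y0:y1,x0:x1]=m[y0:y1,x0:x1]
    n,l,st,c=cv2.connectedComponentsWithStats(z); k=1+np.argmax(st[1:,4]); return c[k],st[k]
a,sa=red(t,235,250,285,300); b,sb=red(s,330,240,380,290)
print(a,sa,b,sb,tri(a,b))
A=cv2.resize(t[200:330,210:390],None,fx=4.4,fy=4.4,interpolation=cv2.INTER_CUBIC)[:570]
B=cv2.resize(s[190:330,285:395],None,fx=4.,fy=4.,interpolation=cv2.INTER_CUBIC)
cv2.imwrite("pics/a.png",np.clip(A*1.8,0,255));cv2.imwrite("pics/b.png",np.clip(B*1.8,0,255))
E
```

```text
[254.3030303  271.62121212] [248 266  14  13 132] [351.92473118 260.01075269] [347 255  12  13  93] [516.95373505  75.11977244 155.61205552][ WARN:0@0.190] global loadsave.cpp:1063 imwrite_ Unsupported depth image for selected encoder is fallbacked to CV_8U.
```

View pics/a.png

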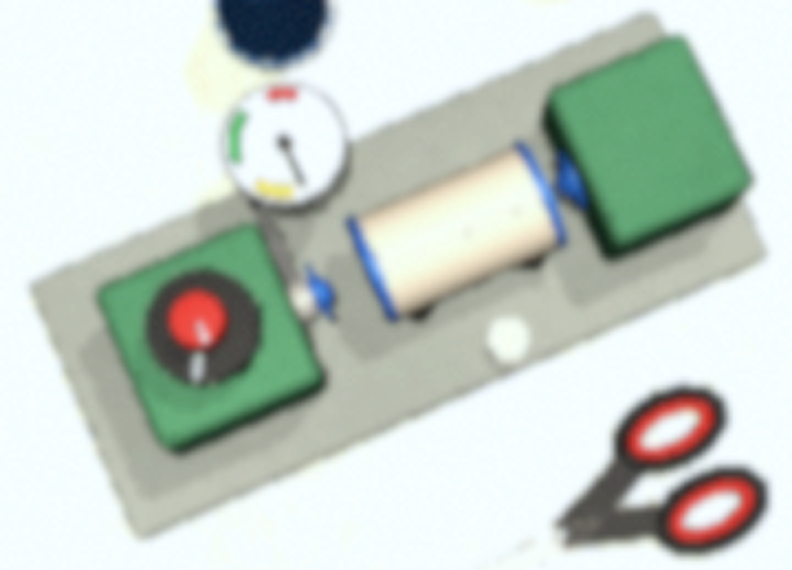

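View pics/b.png

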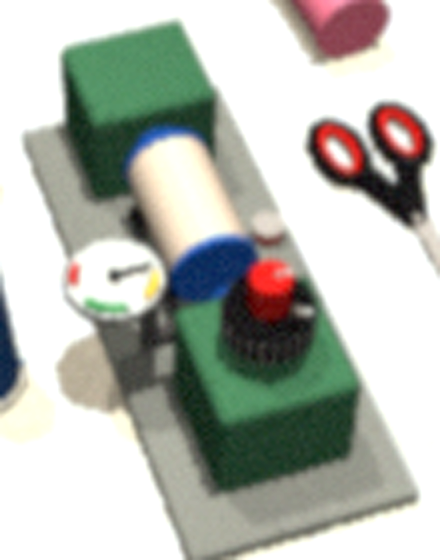

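The crops show the pointer near zero, pointing along the winder's -x. The ring disc is centred at about (204,326) in the top crop, and the red face at about (198,320). The gauge is at (285,143).

```bash
python3 - <<'E'
from h import *
c=lambda u,v:(210+(u+.5)/4.4-.5,200+(v+.5)/4.4-.5)
d=lambda u,v:(285+(u+.5)/4-.5,190+(v+.5)/4-.5)
print("red top",ray("top",c(197,319),161),ray("side",d(270,273),161),tri(c(197,319),d(270,273)))
print("ring top",ray("top",c(204,326),133))
b=np.mean([ray("top",c(*p),95) for p in[(100,295),(257,224),(322,380),(172,448)]],0);print("block",b)
print("block corner tri",tri(c(172,448),d(357,375)), tri(c(100,295),d(228,420)))
g=ray("top",c(285,143),101);print("gauge",g,ray("side",d(115,276),101),tri(c(285,143),d(115,276)))
p=ray("top",c(142,538),0)-ray("top",c(768,255),0);print("yaw of winder y",np.degrees(np.arctan2(p[1],p[0])),np.linalg.norm(p))
print("base ctr",np.mean([ray("top",c(*q),12) for q in[(142,538),(768,255),(652,12),(32,288)]],0))
E
```

```text
red top [515.66566909  74.4300473 ] [516.40828265  73.19591201] [515.88138964  74.29133932 162.26181236]
ring top [515.28741988  73.32163734]
block [514.14436195  71.89260873]
block corner tri [459.38390067  90.60462569  92.99364171] [534.25772693 129.23936022  91.24233623]
gauge [611.57811244  37.8665228 ] [611.39789727  38.16856905] [611.55534662  37.88843296 100.67261795]
yaw of winder y 115.0023187315243 368.6243769449722
base ctr [559.03528325 -21.7582055 ]
```

Call:
{"op": "send_rows", "data": {
  "travel": [
    [0.193, -0.117, 0],
    [0.193, -0.117, 0],
    [0.193, -0.117, 0],
    [0.193, -0.117, 0],
    [0.193, -0.117, 0],
    [0.193, -0.117, 0],
    [0.193, -0.117, 0],
    [0.193, -0.117, 0],
    [0.193, -0.117, 0],
    [0.193, -0.117, 0]
  ],
  "angular": [
    [0, 0, 0],
    [0, 0, 0],
    [0, 0, 0],
    [0, 0, 0],
    [0, 0, 0],
    [0, 0, 0],
    [0, 0, 0],
    [0, 0, 0],
    [0, 0, 0],
    [0, 0, 0]
  ],
  "claw": 85
}}

```text
t: 1.35
tcp_pos: [482.5, -298.7, 248.1]
tcp_rot: [-0.0, 0.991, 0.133, -0.0]
contact_force: [-0.1, -0.4, 0.8]
opening: 84.8
finger_force: 0.0
```

Call:
{"op": "send_rows", "data": {
  "travel": [
    [0.065, -0.175, 0],
    [0.065, -0.175, 0],
    [0.065, -0.175, 0],
    [0.065, -0.175, 0],
    [0.065, -0.175, 0],
    [0.065, -0.175, 0],
    [0.065, -0.175, 0],
    [0.065, -0.175, 0],
    [0.065, -0.175, 0],
    [0.065, -0.175, 0]
  ],
  "angular": [
    [0, 0, 0],
    [0, 0, 0],
    [0, 0, 0],
    [0, 0, 0],
    [0, 0, 0],
    [0, 0, 0],
    [0, 0, 0],
    [0, 0, 0],
    [0, 0, 0],
    [0, 0, 0]
  ]
}}

```text
t: 2.6
tcp_pos: [515.1, 73.1, 248.1]
tcp_rot: [0.0, 0.991, 0.133, -0.0]
contact_force: [-0.0, 0.3, -0.1]
opening: 85.1
finger_force: 0.0
```

Call:
{"op": "send_rows", "data": {
  "travel": [
    [0, 0, 0],
    [0, 0, 0],
    [0, 0, 0],
    [0, 0, 0],
    [0, 0, 0],
    [0, 0, 0],
    [0, 0, 0],
    [0, 0, 0],
    [0, 0, 0],
    [0, 0, 0]
  ],
  "angular": [
    [0, 0, -1],
    [0, 0, -1],
    [0, 0, -1],
    [0, 0, -1],
    [0, 0, -1],
    [0, 0, -1],
    [0, 0, -1],
    [0, 0, -1],
    [0, 0, -1],
    [0, 0, -1]
  ]
}}

```text
t: 3.85
tcp_pos: [515.0, 71.9, 248.1]
tcp_rot: [-0.0, 0.791, 0.612, -0.0]
contact_force: [-1.8, -0.2, -0.0]
opening: 84.8
finger_force: 0.0
```

```bash
python3 - <<'E'
from h import *
o=r.get_obs();print(o["t"],o["qpos"],o["tcp_pos"])
E
```

```text
3.85 [8.03315890e-02 2.99808077e-01 1.89143154e+00 9.11904132e-06
 9.50912708e-01 3.34676918e-01] [515.0337334   71.86337537 248.06711219]
```

Call:
{"op": "send_rows", "data": {
  "travel": [
    [0, 0, 0],
    [0, 0, 0],
    [0, 0, 0],
    [0, 0, 0],
    [0, 0, 0],
    [0, 0, 0],
    [0, 0, 0],
    [0, 0, 0],
    [0, 0, 0],
    [0, 0, 0]
  ],
  "angular": [
    [0, 0, -1],
    [0, 0, -1],
    [0, 0, -1],
    [0, 0, -1],
    [0, 0, -1],
    [0, 0, -1],
    [0, 0, -1],
    [0, 0, -1],
    [0, 0, -1],
    [0, 0, -1]
  ]
}}

```text
t: 5.1
tcp_pos: [515.0, 71.9, 248.1]
tcp_rot: [-0.0, 0.379, 0.925, -0.0]
contact_force: [-0.9, 0.2, -0.3]
opening: 85.4
finger_force: 0.0
```

Call:
{"op": "send_rows", "data": {
  "travel": [
    [0, 0, 0],
    [0, 0, 0],
    [0, 0, 0],
    [0, 0, 0],
    [0, 0, 0],
    [0, 0, 0],
    [0, 0, 0],
    [0, 0, 0],
    [0, 0, 0],
    [0, 0, 0]
  ],
  "angular": [
    [0, 0, -1],
    [0, 0, -1],
    [0, 0, -1],
    [0, 0, -1],
    [0, 0, -1],
    [0, 0, -1],
    [0, 0, -1],
    [0, 0, -1],
    [0, 0, -1],
    [0, 0, -1]
  ]
}}

```text
t: 6.35
tcp_pos: [515.0, 71.8, 248.1]
tcp_rot: [-0.0, -0.134, 0.991, 0.0]
contact_force: [0.4, -0.6, -0.4]
opening: 84.7
finger_force: 0.0
```

Call:
{"op": "send_rows", "data": {
  "travel": [
    [0, 0, 0],
    [0, 0, 0],
    [0, 0, 0],
    [0, 0, 0],
    [0, 0, 0],
    [0, 0, 0],
    [0, 0, 0],
    [0, 0, 0],
    [0, 0, 0],
    [0, 0, 0]
  ],
  "angular": [
    [0, 0, -1],
    [0, 0, -1],
    [0, 0, -1],
    [0, 0, -1],
    [0, 0, -1],
    [0, 0, -1],
    [0, 0, -1],
    [0, 0, -1],
    [0, 0, -1],
    [0, 0, 0]
  ]
}}

```text
t: 7.6
tcp_pos: [515.0, 71.9, 248.1]
tcp_rot: [-0.0, -0.568, 0.823, 0.0]
contact_force: [-0.8, -0.4, 0.4]
opening: 85.1
finger_force: 0.0
```

```bash
cat >> h.py <<'E'
def need(x,y,z):
    from scipy.spatial.transform import Rotation as R
    o=r.get_obs(); w,a,b,c=o["tcp_rot"]; M=R.from_quat([a,b,c,w]).as_matrix()
    print("t",round(o["t"],2),"tcp",o["tcp_pos"].round(1),"q6",o["qpos"][5].round(3),"zax",M[:,2].round(4)); print("norm",(M.T@(np.array([x,y,z])-o["tcp_pos"])/200).round(4))
E
python3 - <<'E'
from h import *
need(515.4,73.8,120)
E
```

```text
t 7.6 tcp [515.   71.9 248.1] q6 -2.698 zax [-5.e-04 -0.e+00 -1.e+00]
norm [-0.0098  0.0015  0.6405]
```

Call:
{"op": "send_rows", "data": {
  "travel": [
    [-0.01, 0.0015, 0.1],
    [0, 0, 0.14],
    [0, 0, 0.14],
    [0, 0, 0.11],
    [0, 0, 0.08],
    [0, 0, 0.05],
    [0, 0, 0.02],
    [0, 0, 0],
    [0, 0, 0]
  ],
  "angular": [
    [0, 0, 0],
    [0, 0, 0],
    [0, 0, 0],
    [0, 0, 0],
    [0, 0, 0],
    [0, 0, 0],
    [0, 0, 0],
    [0, 0, 0],
    [0, 0, 0]
  ]
}}

```text
t: 8.72
tcp_pos: [516.0, 73.9, 120.8]
tcp_rot: [0.0, -0.568, 0.823, -0.0]
contact_force: [0.5, 0.3, -0.1]
opening: 85.1
finger_force: 0.0
```

```bash
python3 - <<'E'
from h import *
need(515.4,73.8,120)
t=eyes.read_camera("top")[:,:,::-1];s=eyes.read_camera("side")[:,:,::-1]
A=cv2.resize(t[200:330,210:330],None,fx=3,fy=3,interpolation=cv2.INTER_CUBIC)
B=cv2.resize(s[190:320,285:405],None,fx=3,fy=3,interpolation=cv2.INTER_CUBIC)
cv2.imwrite("pics/c.png",np.clip(np.hstack([A,B])*1.8,0,255).astype(np.uint8))
E
```

```text
t 8.72 tcp [516.   73.9 120.8] q6 -2.695 zax [ 8.e-04  1.e-04 -1.e+00]
norm [0.0014 0.0026 0.0041]
```

View pics/c.png

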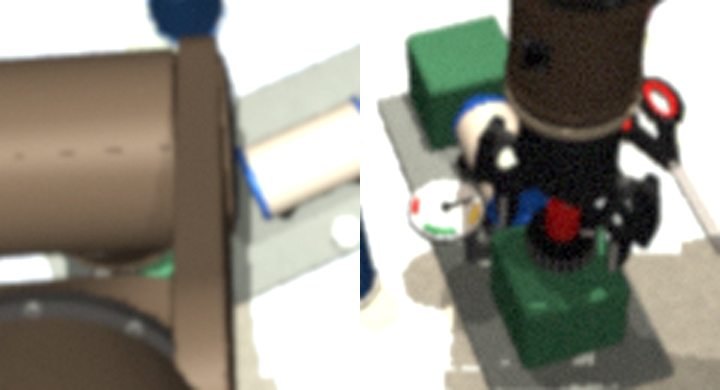

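The arm hides the top view of the gauge. In the side picture the gauge is clear at crop (445,208), and the fingers straddle the ring. I'll grip it.

Call:
{"op": "send_rows", "data": {
  "travel": [
    [0, 0, 0.004],
    [0, 0, 0],
    [0, 0, 0],
    [0, 0, 0],
    [0, 0, 0],
    [0, 0, 0],
    [0, 0, 0],
    [0, 0, 0]
  ],
  "angular": [
    [0, 0, 0],
    [0, 0, 0],
    [0, 0, 0],
    [0, 0, 0],
    [0, 0, 0],
    [0, 0, 0],
    [0, 0, 0],
    [0, 0, 0]
  ],
  "claw": 40,
  "force": 60
}}

```text
t: 9.82
tcp_pos: [515.8, 73.8, 120.0]
tcp_rot: [0.0, -0.568, 0.823, -0.0]
contact_force: [-1.0, -1.0, 9.4]
opening: 54.6
finger_force: 61.3
```

```bash
cat >> h.py <<'E'
G0=np.array([611.5,38.0]); YW=np.array([np.cos(np.radians(115)),np.sin(np.radians(115))]); XW=np.array([YW[1],-YW[0]])
def gauge(theta,name="side"):
    im=eyes.read_camera(name); h=cv2.cvtColor(im,cv2.COLOR_RGB2HSV).astype(int)
    c0=G0-16*theta*YW; u0=proj(name,[*c0,101]).round().astype(int)
    vs,us=np.mgrid[u0[1]-16:u0[1]+17,u0[0]-22:u0[0]+23]; vs=vs.ravel();us=us.ravel()
    p=np.array([ray(name,(u,v),101) for u,v in zip(us,vs)])-c0
    L=np.c_[p@XW,p@YW]; H=h[vs,us]; rr=np.hypot(*L.T)
    ang=lambda d:np.arctan2(d[1],-d[0])%(2*np.pi)  # from -x, clockwise from above: -x -> +y -> +x
    res={}
    for k,m in dict(red=((H[:,0]<8)|(H[:,0]>170))&(H[:,1]>120)&(rr<30),green=(abs(H[:,0]-65)<20)&(H[:,1]>90)&(rr<30),yel=(abs(H[:,0]-25)<6)&(H[:,1]>110)&(rr<30)).items():
        if m.sum()>1: d=L[m].mean(0); res[k]=(int(m.sum()),d.round(1).tolist(),round(ang(d),2))
    w=np.median(H[rr<20,2]); wt=np.clip(1-H[:,2]/w-.25,0,1)*(rr<21)*(H[:,1]<90)
    far=wt*(rr>6); d=(far[:,None]*L).sum(0)/far.sum(); hub=wt*(rr<=7)
    print("ptr",d.round(1),"angle",round((ang(d)+1)%(2*np.pi)-1,3),res,"c0px",u0)
    # darkness by angle
    a=np.arctan2(L[:,1],-L[:,0])%(2*np.pi); mm=(rr>5)&(rr<20)
    b=np.bincount((a[mm]/(2*np.pi)*24).astype(int),wt[mm],24); print(b.round(1).tolist())
    return im
E
python3 - <<'E'
from h import *
need(515.4,73.8,120)
gauge(0)
o=r.get_obs();print(o["wrist_torque"],o["contact_force"])
E
```

```text
t 9.82 tcp [515.8  73.8 120. ] q6 -2.695 zax [ 5.e-04  0.e+00 -1.e+00]
norm [ 0.0008  0.0021 -0.0003]
ptr [-15.    0.4] angle 0.024 {'red': (4, [24.0, -8.4], np.float64(3.48)), 'green': (4, [17.9, 17.3], np.float64(2.37)), 'yel': (10, [-19.6, 15.3], np.float64(0.66))} c0px [313 259]
[1.5, 0.3, 0.3, 0.1, 0.0, 0.0, 0.0, 0.0, 0.0, 0.0, 0.0, 0.0, 0.0, 0.0, 0.0, 0.0, 0.0, 0.0, 0.0, 0.0, 0.1, 0.1, 0.8, 1.4]
[-0.14700961  0.18103474  0.01815517] [-1.06431608 -1.7108299   9.04189682]
```

Call:
{"op": "send_rows", "data": {
  "travel": [
    [0, 0, 0],
    [0, 0, 0],
    [0, 0, 0],
    [0, 0, 0],
    [0, 0, 0],
    [0, 0, 0],
    [0, 0, 0],
    [0, 0, 0],
    [0, 0, 0],
    [0, 0, 0]
  ],
  "angular": [
    [0, 0, 0.5],
    [0, 0, 1],
    [0, 0, 1],
    [0, 0, 1],
    [0, 0, 1],
    [0, 0, 1],
    [0, 0, 1],
    [0, 0, 1],
    [0, 0, 1],
    [0, 0, 0.5]
  ]
}}

```text
t: 11.12
tcp_pos: [514.9, 74.7, 119.9]
tcp_rot: [-0.0, -0.131, 0.991, 0.0]
contact_force: [-6.7, 12.0, 14.0]
opening: 54.5
finger_force: 61.7
```

```bash
python3 - <<'E'
from h import *
need(515.4,73.8,120)
o=r.get_obs();print(o["wrist_torque"],o["contact_force"]);gauge(o["qpos"][5]+2.695)
E
```

```text
t 11.12 tcp [514.9  74.7 119.9] q6 -1.75 zax [-1.e-03  8.e-04 -1.e+00]
norm [-0.0011 -0.0048 -0.0004]
[1.73171516 1.05140676 0.44771619] [-6.73434249 11.95259434 14.01396778]
ptr [-15.5   0.4] angle 0.026 {'red': (3, [24.5, -8.4], np.float64(3.47)), 'green': (7, [11.4, 21.6], np.float64(2.06)), 'yel': (11, [-20.1, 14.3], np.float64(0.62))} c0px [311 254]
[0.9, 0.4, 0.0, 0.0, 0.0, 0.0, 0.0, 0.0, 0.0, 0.0, 0.0, 0.0, 0.0, 0.0, 0.0, 0.0, 0.0, 0.0, 0.0, 0.0, 0.0, 0.0, 0.0, 1.6]
```

Call:
{"op": "send_rows", "data": {
  "travel": [
    [0, 0, 0],
    [0, 0, 0],
    [0, 0, 0],
    [0, 0, 0],
    [0, 0, 0],
    [0, 0, 0]
  ],
  "angular": [
    [0, 0, 1],
    [0, 0, 1],
    [0, 0, 1],
    [0, 0, 0.5],
    [0, 0, 0.5],
    [0, 0, 0]
  ]
}}

```text
t: 11.92
tcp_pos: [514.9, 75.2, 119.9]
tcp_rot: [-0.001, 0.077, 0.997, 0.001]
contact_force: [-7.4, 18.8, 13.1]
opening: 54.3
finger_force: 61.8
```

```bash
cat > st.py <<'E'
from h import *
o=r.get_obs();th=o["qpos"][5]+2.695;print("t",round(o["t"],2),"th",th.round(3),o["tcp_pos"].round(1),o["wrist_torque"].round(2),o["contact_force"].round(1),o["opening"].round(1));gauge(th)
E
python3 st.py
```

```text
Traceback (most recent call last):
  File "st.py", line 2, in <module>
    o=r.get_obs();th=o["qpos"][5]+2.695;print("t",round(o["t"],2),"th",th.round(3),o["tcp_pos"].round(1),o["wrist_torque"].round(2),o["contact_force"].round(1),o["opening"].round(1));gauge(th)
                                                                                                                                                                ^^^^^^^^^^^^^^^^^^
AttributeError: 'float' object has no attribute 'round'
```

```bash
sed -i 's/,o\["opening"\].round(1)//' st.py; python3 st.py; python3 -c "
from h import *
p=r.get_obs()['tcp_pos']; need(p[0]-.6,p[1]+1.5,p[2])"
```

```text
t 11.93 th 1.362 [514.9  75.2 119.9] [ 2.76  1.14 -0.3 ] [-7.4 18.8 13.1]
ptr [-15.2   2. ] angle 0.13 {'red': (6, [23.4, -9.8], np.float64(3.54)), 'green': (7, [13.5, 21.0], np.float64(2.14)), 'yel': (13, [-19.8, 13.3], np.float64(0.59))} c0px [311 252]
[0.8, 0.4, 0.1, 0.0, 0.0, 0.0, 0.0, 0.0, 0.0, 0.0, 0.1, 0.0, 0.0, 0.0, 0.0, 0.0, 0.0, 0.0, 0.0, 0.0, 0.0, 0.0, 0.0, 0.7]
t 11.97 tcp [514.9  75.2 119.9] q6 -1.333 zax [-9.0e-04  1.6e-03 -1.0e+00]
norm [0.0041 0.007  0.    ]
```

Call:
{"op": "send_rows", "data": {
  "travel": [
    [0.004, 0.007, 0],
    [0, 0, 0],
    [0, 0, 0],
    [0, 0, 0]
  ],
  "angular": [
    [0, 0, 0.5],
    [0, 0, 0.3],
    [0, 0, 0.2],
    [0, 0, 0]
  ]
}}

```text
t: 12.48
tcp_pos: [514.9, 75.6, 120.0]
tcp_rot: [-0.0, 0.129, 0.992, 0.0]
contact_force: [-3.3, 2.5, 11.2]
opening: 54.4
finger_force: 61.9
```

```bash
python3 st.py
```

```text
t 12.47 th 1.469 [514.9  75.6 120. ] [0.33 0.57 0.03] [-3.3  2.5 11.2]
ptr [-13.3   1.9] angle 0.138 {'red': (4, [23.3, -10.6], np.float64(3.57)), 'green': (8, [14.3, 20.1], np.float64(2.19)), 'yel': (12, [-19.9, 14.2], np.float64(0.62))} c0px [310 252]
[1.3, 0.1, 0.1, 0.0, 0.0, 0.0, 0.0, 0.0, 0.0, 0.0, 0.0, 0.0, 0.0, 0.0, 0.0, 0.0, 0.0, 0.0, 0.1, 0.0, 0.1, 0.0, 0.0, 0.4]
```

Call:
{"op": "send_rows", "data": {
  "travel": [
    [0, 0, 0],
    [0, 0, 0],
    [0, 0, 0]
  ],
  "angular": [
    [0, 0, 0.5],
    [0, 0, 0.4],
    [0, 0, 0]
  ]
}}

```text
t: 12.9
tcp_pos: [514.9, 75.7, 119.9]
tcp_rot: [-0.0, 0.176, 0.984, 0.0]
contact_force: [-4.5, 4.2, 10.7]
opening: 54.7
finger_force: 61.9
```

```bash
python3 st.py
```

```text
t 12.9 th 1.564 [514.9  75.7 119.9] [ 0.52  0.58 -0.36] [-4.5  4.2 10.7]
ptr [-14.    1.9] angle 0.137 {'red': (4, [23.6, -10.0], np.float64(3.54)), 'green': (9, [14.1, 20.6], np.float64(2.17)), 'yel': (11, [-19.7, 13.2], np.float64(0.59))} c0px [310 251]
[0.8, 0.5, 0.0, 0.0, 0.0, 0.0, 0.0, 0.0, 0.0, 0.0, 0.0, 0.0, 0.0, 0.0, 0.0, 0.0, 0.0, 0.0, 0.0, 0.0, 0.0, 0.0, 0.1, 0.5]
```

Call:
{"op": "send_rows", "data": {
  "travel": [
    [0, 0, 0],
    [0, 0, 0],
    [0, 0, 0]
  ],
  "angular": [
    [0, 0, 0.4],
    [0, 0, 0.2],
    [0, 0, 0]
  ]
}}

```text
t: 13.32
tcp_pos: [515.0, 75.8, 120.0]
tcp_rot: [0.0, 0.206, 0.979, 0.0]
contact_force: [-3.0, 5.7, 10.7]
opening: 54.1
finger_force: 61.8
```

```bash
python3 st.py
```

```text
t 13.32 th 1.626 [515.   75.8 120. ] [ 0.7   0.61 -0.07] [-3.   5.7 10.7]
ptr [-14.4   2.1] angle 0.146 {'red': (5, [24.2, -8.9], np.float64(3.49)), 'green': (5, [15.5, 20.2], np.float64(2.23)), 'yel': (12, [-19.5, 14.1], np.float64(0.63))} c0px [310 251]
[1.2, 0.2, 0.0, 0.0, 0.0, 0.0, 0.0, 0.0, 0.0, 0.0, 0.0, 0.0, 0.0, 0.0, 0.0, 0.0, 0.0, 0.0, 0.0, 0.0, 0.0, 0.0, 0.0, 0.6]
```

Call:
{"op": "send_rows", "data": {
  "travel": [
    [0, 0, 0],
    [0, 0, 0],
    [0, 0, 0]
  ],
  "angular": [
    [0, 0, 0.5],
    [0, 0, 0.4],
    [0, 0, 0]
  ]
}}

```text
t: 13.75
tcp_pos: [515.0, 75.9, 119.9]
tcp_rot: [0.0, 0.252, 0.968, 0.0]
contact_force: [-2.9, 6.8, 9.2]
opening: 54.3
finger_force: 61.8
```

```bash
python3 st.py
```

```text
t 13.75 th 1.721 [515.   75.9 119.9] [ 0.91  0.51 -0.3 ] [-2.9  6.8  9.2]
ptr [-14.4   1.7] angle 0.119 {'red': (6, [24.3, -9.5], np.float64(3.51)), 'green': (7, [12.1, 21.1], np.float64(2.09)), 'yel': (8, [-19.8, 14.0], np.float64(0.62))} c0px [310 250]
[1.1, 0.1, 0.0, 0.0, 0.0, 0.0, 0.0, 0.0, 0.0, 0.0, 0.0, 0.0, 0.0, 0.0, 0.0, 0.0, 0.0, 0.0, 0.0, 0.0, 0.0, 0.1, 0.0, 0.4]
```

Call:
{"op": "send_rows", "data": {
  "travel": [
    [0, 0.005, 0],
    [0, 0, 0],
    [0, 0, 0]
  ],
  "angular": [
    [0, 0, 0.4],
    [0, 0, 0.3],
    [0, 0, 0]
  ]
}}

```text
t: 14.18
tcp_pos: [515.2, 76.1, 119.9]
tcp_rot: [-0.0, 0.287, 0.958, -0.0]
contact_force: [-5.6, -2.0, 13.1]
opening: 54.4
finger_force: 62.1
```

```bash
python3 st.py
```

```text
t 14.18 th 1.796 [515.2  76.1 119.9] [-0.36  0.8  -0.19] [-5.6 -2.  13.1]
ptr [-13.7   4.3] angle 0.305 {'red': (6, [23.5, -9.7], np.float64(3.53)), 'green': (7, [12.5, 21.2], np.float64(2.1)), 'yel': (13, [-19.3, 15.2], np.float64(0.67))} c0px [310 250]
[0.2, 1.2, 0.0, 0.0, 0.0, 0.0, 0.0, 0.0, 0.0, 0.0, 0.0, 0.0, 0.0, 0.0, 0.0, 0.0, 0.0, 0.0, 0.0, 0.0, 0.0, 0.0, 0.0, 0.1]
```

Call:
{"op": "send_rows", "data": {
  "travel": [
    [0, 0, 0],
    [0, 0, 0],
    [0, 0, 0],
    [0, 0, 0],
    [0, 0, 0]
  ],
  "angular": [
    [0, 0, 0.3],
    [0, 0, 0.3],
    [0, 0, 0],
    [0, 0, 0],
    [0, 0, 0]
  ]
}}

```text
t: 14.85
tcp_pos: [515.2, 76.2, 119.9]
tcp_rot: [-0.0, 0.317, 0.948, -0.0]
contact_force: [-6.2, -1.2, 12.4]
opening: 54.3
finger_force: 62.1
```

```bash
python3 st.py;python3 st.py
```

```text
t 14.85 th 1.858 [515.2  76.2 119.9] [-0.24  0.82 -0.13] [-6.2 -1.2 12.4]
ptr [-11.2   6.7] angle 0.54 {'red': (5, [23.4, -9.7], np.float64(3.53)), 'green': (5, [12.7, 21.5], np.float64(2.1)), 'yel': (7, [-19.4, 15.4], np.float64(0.67))} c0px [310 250]
[0.0, 0.9, 0.8, 0.2, 0.0, 0.0, 0.0, 0.0, 0.0, 0.0, 0.0, 0.0, 0.0, 0.0, 0.0, 0.0, 0.0, 0.0, 0.0, 0.0, 0.0, 0.0, 0.0, 0.1]
t 14.9 th 1.858 [515.2  76.2 119.9] [-0.26  0.76 -0.18] [-5.3 -1.  12.8]
ptr [-11.3   6.7] angle 0.538 {'red': (6, [23.4, -10.4], np.float64(3.56)), 'green': (7, [12.8, 22.1], np.float64(2.1)), 'yel': (8, [-19.4, 15.3], np.float64(0.67))} c0px [310 250]
[0.0, 0.9, 0.8, 0.2, 0.0, 0.0, 0.0, 0.0, 0.0, 0.0, 0.0, 0.0, 0.0, 0.0, 0.0, 0.0, 0.0, 0.0, 0.0, 0.0, 0.0, 0.0, 0.0, 0.1]
```

The pointer is at 0.54, in yellow, and has held for more than 0.3 s. I'll release the ring and rise to the red knob.

Call:
{"op": "send_rows", "data": {
  "travel": [
    [0, 0, 0],
    [0, 0, 0],
    [0, 0, 0],
    [0, 0, 0],
    [0, 0, 0],
    [0, 0, -0.05],
    [0, 0, -0.08],
    [0, 0, -0.04],
    [0, 0, 0],
    [0, 0, 0]
  ],
  "angular": [
    [0, 0, 0],
    [0, 0, 0],
    [0, 0, 0],
    [0, 0, 0],
    [0, 0, 0],
    [0, 0, 0],
    [0, 0, 0],
    [0, 0, 0],
    [0, 0, 0],
    [0, 0, 0]
  ],
  "claw": 80
}}

```text
t: 16.2
tcp_pos: [515.5, 76.2, 153.5]
tcp_rot: [0.0, 0.317, 0.948, 0.0]
contact_force: [-0.4, 0.0, -0.1]
opening: 79.9
finger_force: 0.0
```

```bash
sed -i 's/gauge(th)/gauge(1.858)/' st.py; python3 st.py; python3 -c "
from h import *
need(515.5,75.5,154.5)"
```

```text
t 16.2 th 1.858 [515.5  76.2 153.5] [-0.01  0.06 -0.03] [-0.4  0.  -0.1]
ptr [-11.6   7.2] angle 0.555 {'red': (6, [23.4, -10.4], np.float64(3.56)), 'green': (6, [13.2, 21.2], np.float64(2.13)), 'yel': (10, [-19.5, 15.1], np.float64(0.66))} c0px [310 250]
[0.0, 0.9, 1.0, 0.2, 0.0, 0.0, 0.0, 0.0, 0.0, 0.0, 0.0, 0.0, 0.0, 0.0, 0.0, 0.0, 0.0, 0.0, 0.0, 0.0, 0.0, 0.0, 0.0, 0.1]
t 16.25 tcp [515.4  76.2 153.3] q6 -0.837 zax [-4.e-04 -0.e+00 -1.e+00]
norm [-0.0027 -0.0024 -0.0062]
```

Call:
{"op": "send_rows", "data": {
  "travel": [
    [-0.003, -0.003, -0.006],
    [0, 0, 0],
    [0, 0, 0],
    [0, 0, 0],
    [0, 0, 0],
    [0, 0, 0],
    [0, 0, 0],
    [0, 0, 0],
    [0, 0, 0],
    [0, 0, 0]
  ],
  "angular": [
    [0, 0, 0],
    [0, 0, 0],
    [0, 0, 0],
    [0, 0, 0],
    [0, 0, 0],
    [0, 0, 0],
    [0, 0, 0],
    [0, 0, 0],
    [0, 0, 0],
    [0, 0, 0]
  ],
  "claw": 15,
  "force": 40
}}

```text
t: 17.5
tcp_pos: [515.8, 75.5, 154.8]
tcp_rot: [0.0, 0.317, 0.948, 0.0]
contact_force: [0.3, 5.6, 4.0]
opening: 24.7
finger_force: 39.2
```

Call:
{"op": "send_rows", "data": {
  "travel": [
    [0, 0, 0],
    [0, 0, 0],
    [0, 0, 0],
    [0, 0, 0],
    [0, 0, 0],
    [0, 0, 0]
  ],
  "angular": [
    [0, 0, 0.5],
    [0, 0, 0.8],
    [0, 0, 0.8],
    [0, 0, 0.8],
    [0, 0, 0.5],
    [0, 0, 0]
  ]
}}

```text
t: 18.25
tcp_pos: [516.0, 75.7, 154.8]
tcp_rot: [0.0, 0.48, 0.877, 0.0]
contact_force: [1.0, 7.2, 3.5]
opening: 24.8
finger_force: 39.1
```

```bash
python3 st.py
```

```text
t 18.25 th 2.213 [516.   75.7 154.8] [ 1.12 -0.21 -0.02] [1.  7.2 3.5]
ptr [-10.7  11.4] angle 0.818 {'red': (6, [23.4, -10.4], np.float64(3.56)), 'green': (7, [12.3, 21.8], np.float64(2.09)), 'yel': (11, [-19.7, 14.5], np.float64(0.63))} c0px [310 250]
[0.0, 0.0, 0.7, 1.2, 0.1, 0.0, 0.0, 0.0, 0.0, 0.0, 0.0, 0.0, 0.0, 0.0, 0.0, 0.0, 0.0, 0.0, 0.0, 0.0, 0.0, 0.0, 0.0, 0.0]
```

Call:
{"op": "send_rows", "data": {
  "travel": [
    [0, 0, 0],
    [0, 0, 0],
    [0, 0, 0],
    [0, 0, 0],
    [0, 0, 0],
    [0, 0, 0],
    [0, 0, 0],
    [0, 0, 0],
    [0, 0, 0],
    [0, 0, 0]
  ],
  "angular": [
    [0, 0, 0.7],
    [0, 0, 0.9],
    [0, 0, 0.9],
    [0, 0, 0.9],
    [0, 0, 0.9],
    [0, 0, 0.9],
    [0, 0, 0.9],
    [0, 0, 0.9],
    [0, 0, 0.6],
    [0, 0, 0]
  ]
}}

```text
t: 19.55
tcp_pos: [516.4, 75.7, 154.8]
tcp_rot: [0.0, 0.783, 0.622, 0.001]
contact_force: [4.3, 7.8, 0.9]
opening: 24.3
finger_force: 39.2
```

```bash
python3 st.py
```

```text
t 19.55 th 3.009 [516.4  75.7 154.8] [ 1.23 -0.49 -0.07] [4.3 7.8 0.9]
ptr [ 0.8 14.4] angle 1.63 {'red': (6, [23.4, -10.4], np.float64(3.56)), 'green': (12, [10.4, 22.4], np.float64(2.0)), 'yel': (11, [-19.7, 14.5], np.float64(0.63))} c0px [310 250]
[0.0, 0.0, 0.2, 0.0, 0.0, 0.0, 0.9, 0.0, 0.0, 0.0, 0.0, 0.0, 0.0, 0.0, 0.0, 0.0, 0.0, 0.0, 0.0, 0.0, 0.0, 0.0, 0.0, 0.0]
```

1.63 after 1.15 rad, so I need about 0.45 rad more (26°).

Call:
{"op": "send_rows", "data": {
  "travel": [
    [0, 0, 0],
    [0, 0, 0],
    [0, 0, 0],
    [0, 0, 0],
    [0, 0, 0],
    [0, 0, 0],
    [0, 0, 0],
    [0, 0, 0],
    [0, 0, 0]
  ],
  "angular": [
    [0, 0, 0.7],
    [0, 0, 0.9],
    [0, 0, 0.9],
    [0, 0, 0.9],
    [0, 0, 0.7],
    [0, 0, 0],
    [0, 0, 0],
    [0, 0, 0],
    [0, 0, 0]
  ]
}}

```text
t: 20.72
tcp_pos: [516.7, 75.7, 154.9]
tcp_rot: [0.0, 0.897, 0.442, 0.001]
contact_force: [4.8, 6.8, -0.2]
opening: 24.5
finger_force: 39.3
```

```bash
python3 st.py
```

```text
t 20.73 th 3.438 [516.7  75.7 154.9] [ 1.04 -0.77 -0.08] [ 4.8  6.8 -0.2]
ptr [3.2 9.6] angle 1.892 {'red': (6, [23.4, -10.4], np.float64(3.56)), 'green': (8, [13.2, 20.9], np.float64(2.14)), 'yel': (10, [-19.4, 14.4], np.float64(0.64))} c0px [310 250]
[0.0, 0.0, 0.2, 0.0, 0.0, 0.0, 0.0, 0.0, 0.7, 0.2, 0.2, 0.0, 0.0, 0.0, 0.0, 0.0, 0.0, 0.0, 0.0, 0.0, 0.0, 0.0, 0.0, 0.0]
```

The angle histogram puts the pointer at about 2.1–2.2, in green. I'll release and lift.

Call:
{"op": "send_rows", "data": {
  "travel": [
    [0, 0, 0],
    [0, 0, 0],
    [0, 0, 0],
    [0, 0, 0],
    [0, 0, -0.1],
    [0, 0, -0.2],
    [0, 0, -0.25],
    [0, 0, -0.2],
    [0, 0, -0.1],
    [0, 0, 0]
  ],
  "angular": [
    [0, 0, 0],
    [0, 0, 0],
    [0, 0, 0],
    [0, 0, 0],
    [0, 0, 0],
    [0, 0, 0],
    [0, 0, 0],
    [0, 0, 0],
    [0, 0, 0],
    [0, 0, 0]
  ],
  "claw": 80
}}

```text
t: 22.02
tcp_pos: [516.3, 75.4, 326.1]
tcp_rot: [0.001, 0.897, 0.442, 0.001]
contact_force: [-0.4, 0.5, -0.6]
opening: 80.2
finger_force: 0.0
```

```bash
sed -i 's/gauge(1.858)/s=gauge(1.858)/' st.py; cat >> st.py <<'E'
B=cv2.resize(s[180:330,270:420,::-1],None,fx=4,fy=4,interpolation=cv2.INTER_CUBIC)
cv2.imwrite("pics/e.png",np.clip(B*1.8,0,255).astype(np.uint8))
E
python3 st.py
```

```text
t 22.02 th 3.438 [516.3  75.4 326.1] [-0.05  0.03 -0.  ] [-0.4  0.5 -0.6]
ptr [-4.  10.3] angle 1.201 {'red': (6, [23.4, -10.4], np.float64(3.56)), 'green': (10, [10.5, 22.6], np.float64(2.0)), 'yel': (10, [-19.4, 14.4], np.float64(0.64))} c0px [310 250]
[0.0, 0.1, 0.3, 0.3, 0.4, 0.2, 0.0, 0.0, 0.5, 0.2, 0.2, 0.0, 0.0, 0.0, 0.0, 0.0, 0.0, 0.0, 0.0, 0.0, 0.0, 0.0, 0.0, 0.0]
```

View pics/e.png

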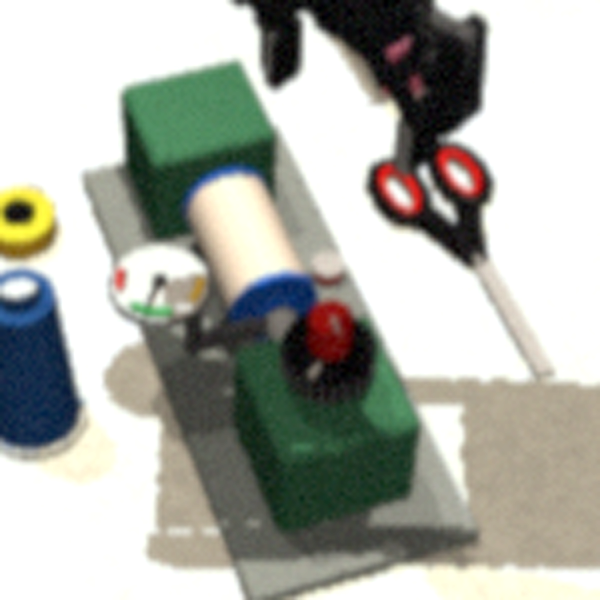

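The picture shows the pointer running from (160,283) to (152,305), mid green band. The spool is straight and the gripper is clear. The low angle reading comes from a shadow on the gauge face.

```bash
python3 -c "
from station import r
print(r.job_done())"
```

```text
the job is handed in; nothing more can be done
None
```

The spool is clamped and the job is handed in: the black ring brought the pointer into yellow (about 0.54 rad), the red knob then brought it to mid green (about 2.1 rad by camera), and the gripper has let go and is clear; no verdict came back.

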